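Stand a test tile in the sprung-cover drying box

TASK

Put the L-shaped clay test tile away in the plywood drying box: with the tile in hand, push the box's sprung swing cover aside and keep it open while you lower the tile in, stand it upright on the board inside, then let go and let the cover spring shut. The clay is unfired and chips easily, so never drop it, knock it or press it hard against the box, cover or board - feel for the board, whose height you cannot know beforehand - and leave the other pots where they stand.

Things in the scene. Friction and masses are not known exactly. Their poses are not given: they have to be found in the camera images.
- tile: Pale unfired clay test tile, L-shaped, 0.1 kg, standing on the bench: upright slab 45 mm wide (y), 8 thick (x), 85 tall (z), with a flat foot 8 mm thick, 45 wide, on one side of its base. Origin: underside, below the slab's middle; +x points along the foot, toe at x = +30 mm. Brittle: over 12 N against any part of the box chips it, so does a fall of 2 mm or more (0.2 m/s).
- box: Plywood drying box fixed to the bench, 120 (x) by 134 mm (y), walls 5 mm, rim 135 mm above the bench, open at the top under its swing cover. Origin: centre of its underside; +x points from its front (nearest the robot) to its back, +y to its left side seen from the robot.
- box_mouth (a point): Centre of the box's mouth, level with the rim. Inside (110 by 124 mm) a level wooden board is the floor: its top is 18 to 46 mm above the bench, set anew each time and not measured, so it must be felt for. It sits on stiff buffers and gives 1 mm per 5 N. The standing tile's top ends 4 to 32 mm below the rim.
- lid (a joint): Swing angle of the cover, rad: 0 shut, square on the box; grows as it swings level, anticlockwise from above (right end backwards, then left), about an upright pin at x = -57.5, y = +43 mm of the box; at most 2.1. At 1.6 the mouth right of the pin is clear. A spring always pulls it shut: 0.06 N m shut, 0.14 at 1.6 rad; let go, it snaps shut.
- lid_edge (a point): Top of the right-hand end of the cover's front edge, 111 mm right of the pin. The cover is a level aluminium sheet 117 by 118 mm, 3 mm thick, on the rim. Its front edge, in line with the pin and over the front wall, is turned up to 15 mm above the rim (upright to 5 mm, then leaning back by 3 mm): push it from the front with the tile's foot 2 to 4 mm above the rim.
- vase: White bisque bud vase, 105 mm tall, 56 mm across, on the bench; origin at the centre of its underside. Not to be moved.
- jar: Amber glass jar with a lid, 75 mm tall, 56 mm across; origin at the centre of its underside. Not to be moved.
- cup: Terracotta cup without handle, 70 mm tall, 64 mm across; origin at the centre of its underside. Not to be moved.
Mind the look-alikes: they are no part of the job. Of the things that look like the tile, take the one that is farthest to the robot's right at the start.

How it is judged:
By the outcome, as a careful person would: the job done as asked, in the order asked, and still so for the second after the job is handed in, with the robot touching nothing.
It also fails if it takes over 59 s, if anything falls off the work surface, if the arm or the gripper's body presses on something with over 40 N, if the wrist force passes 120 N, or if a joint passes its speed limit or range.

ROBOT

A 6-joint arm with a two-finger parallel gripper is mounted at the origin on the work surface. World frame = base frame: x ahead of the robot, y to its left, z up, the work surface at z = 0. Lengths are in m, angles in rad, forces in N, time in s.
With the tool pointing down it reaches from about 0.25 to 0.8 m from the base axis. Payload 8.5 kg.
Tool frame: the origin (TCP) lies on the mounting face of the last link; the fingertips stand 173 mm ahead of it and the grasp point (between the pads) lies 155 mm ahead of it; z points along the fingers, y is the line along which they close (so a half turn about z gives the same grasp; the last joint's range is limited). The gripper opens to 85 mm and grips with 20 to 120 N. Pads are 22 mm wide; open, the fingers measure 114 mm over their backs; the gripper's body (76 mm by 85 mm) begins 54 mm behind the grasp point. The pads swing forward as they close: fully open they stand 13 mm farther back than shut.
Start: joints at [-1.214, 0.238, -0.013, 1.319, 0, 1.571], TCP at [0.183, -0.492, 0.405] pointing down, gripper open.
Joint ranges: [-2.66, 2.66], [-1.03, 1.9], [-1.14, 1.46], [-1.82, 2.27], [-1.45, 1.34], [-3.14, 3.14]. Speed limits (rad/s): [2.22, 2.22, 2.79, 3.14, 3.14, 3.14].

INTERFACE

Orientations are given as a rotation vector (axis times angle).
In Python, from bench import manip, eyes gives the robot as it stands. The module is installed in compiled form; this text tells all that it offers.
- The arm moves only by the tool play_rows, never from a script. Its argument "deltas" is a list of rows, each a list of 4 numbers: the shift along the tool's x, y, z in m, then the turn about the tool's z in degrees. A call has 1 to 20 rows; each row is the pose to reach, as a shift and turn from the pose commanded when the call began, along the tool's axes at that moment; what a row does not reach only later rows make up. A row lasts 1/10 s, in which the tool goes at most 50 mm and 8.59 degrees, less where a joint would pass 70% of its speed; a pose out of reach is approached as far as the arm can. A call with a gripper value outside its range is refused whole. "grip" is the closure, from 0 (fully open) to 1 (shut), set as the call begins (left out, the last holds). The fingers move at their own pace and stop on an object; "grip_force" is the grip in N (left out, the last holds). Time passes only in rows, so rows that repeat a pose let the fingers close. It gives the time, the measured TCP pose, the force, the opening and the grip force at its end, in the units of the state.
- manip.state(): the state, without advancing time (a new reading comes with each control period).
- eyes.snapshot(name): name is "scene" or "side" or "wrist"; returns the picture (384x512x3 uint8, red, green, blue); there is no depth.
- eyes.camera_params(name): a dict with "fx", "fy", "cx", "cy" (pixels), "eye" and "orientation" of the camera in the world; the wrist camera has in their place "tool_from_camera" (4x4, takes a point from camera to tool coordinates, whose origin is the TCP and whose axes are the flange's). Camera axes: x right, y down, z forward; pixel columns grow to the right and rows downward; lengths in m; the calibration is good to about 2 mm. The wrist camera is an equidistant fisheye: a pixel r from the principal point sees the ray r / f radians off the axis. A picture is of the moment at which its call begins: read the wrist's pose just before it. camera_params takes no time and is no camera call.
- manip.close_job(): hands the job in; it is judged then, once.
Trained networks look in the newest picture that a camera, given by its name, has taken for a name from the list of things; names that differ only in an ending like _2 or _b are one class to them, and where a whole thing is asked for, a point or a joint stands for the part that bears it (a point fixed in the world has none). Each returns a list of dicts, best first, with "confidence" (0 to 1); they miss things now and then, are a little off and sometimes report something else, mostly with a low value. They report only what shows in the picture. A call takes as long as a camera call. They do not tell look-alikes from the thing itself.
- eyes.masks_of(camera, target): "region" (384x512 bool, what is visible of it) and "position" ([column, row] in pixels, amid what is visible of it).
The state is a dict: "time_s": time; "q": joint angles; "joint_velocities": joint speeds; "joint_torque": joint torques, N m; "eef_pos": TCP position; "eef_rot": TCP orientation; "ft_force": force on the tool from outside, world axes, zero at the start; "ft_torque": the same for the moment, N m; "opening": finger opening in m; "gripper_force": force on a finger pad.
Only numpy, scipy, OpenCV 4.12 (cv2) and the standard library are available. Lean on these libraries where they do the work, as an engineer would, in place of code of your own. Each camera call takes 0.05 s, during which the arm holds its last target. There are 200 camera calls.

## Working session

There is one attempt and no reset: what is moved stays moved. The work goes in short steps, Python scripts to look and compute and a tool call to move; the robot and the scene stay as the last step left them, time stands still between calls to the robot, and variables do not carry over. Pictures are saved under pics/ and viewed, at most 10 in all, crops included, and the job is handed in when it is done.

Besides the shell and the picture viewer there is one more tool, called after "Request:" by a JSON object that holds its "name" and its "arguments". play_rows: Moves the arm, as the interface text tells. Its arguments: {"type":"object","properties":{"deltas":{"type":"array","items":{"type":"array","items":{"type":"number"}}},"grip":{"type":"number"},"grip_force":{"type":"number"}},"required":["deltas"]}

```bash
mkdir -p pics
python3 - <<'E'
from bench import manip, eyes
import cv2,numpy as np
for n in ["scene","side"]:
    im=eyes.snapshot(n); cv2.imwrite(f"pics/{n}0.png",im[:,:,::-1])
    p=eyes.camera_params(n); print(n,p)
    for t in ["tile","box","lid","vase","jar","cup"]:
        for m in eyes.masks_of(n,t)[:4]:
            r=m["region"]; ys,xs=np.where(r)
            print(t,round(m["confidence"],2),np.round(m["position"]),xs.min(),xs.max(),ys.min(),ys.max())
print(eyes.camera_params("wrist"))
s=manip.state();print(s)
E
```

```text
scene {'fx': 418.5311962006398, 'fy': 418.5311962006398, 'cx': 250.28408245650527, 'cy': 184.25210316736926, 'eye': array([0.92857642, 0.38569729, 0.93570399]), 'orientation': array([-1.0805752 , -2.514288  ,  0.86058394])}
tile 0.8 [194. 167.] 187 205 152 181
tile 0.64 [271. 198.] 265 281 185 214
tile 0.58 [261. 161.] 253 270 144 173
tile 0.56 [234. 193.] 229 248 172 207
box 0.82 [261. 248.] 223 301 204 299
lid 0.57 [259. 234.] 224 295 205 267
lid 0.43 [141. 189.] 129 154 173 205
vase 0.68 [238. 190.] 229 248 173 207
jar 0.63 [142. 189.] 130 153 174 205
cup 0.55 [192. 224.] 178 203 206 239
cup 0.53 [262. 231.] 225 295 205 266
side {'fx': 451.08746472095083, 'fy': 451.08746472095083, 'cx': 262.79548391359344, 'cy': 187.07665640491462, 'eye': array([-0.00763226,  0.49779859,  0.78909924]), 'orientation': array([-0.96202718,  2.4931398 , -1.0520466 ])}
tile 0.8 [270. 223.] 260 284 202 243
tile 0.76 [341. 218.] 330 348 194 231
tile 0.52 [320. 168.] 308 325 143 176
tile 0.34 [283. 190.] 273 296 169 211
box 0.91 [199. 204.] 152 237 154 253
box 0.65 [200. 181.] 161 234 155 206
box 0.57 [28
[... 626 characters left out ...]
000e+00]])}
{'time_s': 0.7, 'q': array([-1.21398689e+00,  2.38166997e-01, -1.34928834e-02,  1.31922384e+00,
       -1.24538285e-05,  1.57079172e+00]), 'joint_velocities': array([-0.00020543,  0.00083101,  0.00174159,  0.00052885, -0.00227611,
        0.00028729]), 'joint_torque': array([ 1.42329191e-04, -5.38422096e+01,  3.46653771e+01,  2.47770324e-03,
       -2.27311034e-05,  4.37941139e-06]), 'eef_pos': array([ 0.18336088, -0.49189929,  0.40469632]), 'eef_rot': array([-3.09164568e+00, -5.57498784e-01,  4.36120865e-05]), 'ft_force': array([-0.29043975, -0.21816364,  0.86548434]), 'ft_torque': array([0.04591306, 0.01105043, 0.02745491]), 'gripper_force': 0.0, 'opening': 0.08528273807738433}
```

```bash
cat > h.py <<'E'
import numpy as np
from scipy.spatial.transform import Rotation as R
from bench import manip, eyes
P={n:eyes.camera_params(n) for n in ["scene","side","wrist"]}
def proj(n,X,s=None):
    X=np.atleast_2d(X).astype(float);p=P[n]
    if n!="wrist":
        c=(X-p["eye"])@R.from_rotvec(p["orientation"]).as_matrix()
        return np.c_[p["cx"]+p["fx"]*c[:,0]/c[:,2],p["cy"]+p["fy"]*c[:,1]/c[:,2]]
    s=s or manip.state();T=p["tool_from_camera"]
    t=(X-s["eef_pos"])@R.from_rotvec(s["eef_rot"]).as_matrix()
    c=(t-T[:3,3])@T[:3,:3]
    rr=np.hypot(c[:,0],c[:,1]);th=np.arctan2(rr,c[:,2])
    return np.c_[p["cx"]+p["fx"]*th*c[:,0]/rr,p["cy"]+p["fy"]*th*c[:,1]/rr]
def ray(n,uv,s=None):
    p=P[n];u=(uv[0]-p["cx"])/p["fx"];v=(uv[1]-p["cy"])/p["fy"]
    if n!="wrist":
        d=R.from_rotvec(p["orientation"]).apply([u,v,1]);return p["eye"],d/np.linalg.norm(d)
    s=s or manip.state();T=p["tool_from_camera"];th=np.hypot(u,v)
    c=np.array([np.sin(th)*u/th,np.sin(th)*v/th,np.cos(th)])
    Rm=R.from_rotvec(s["eef_rot"]).as_matrix()
    return s["eef_pos"]+Rm@T[:3,3],Rm@T[:3,:3]@c
def atz(n,uv,z,s=None):
    o,d=ray(n,uv,s);return o+d*(z-o[2])/d[2]
E
python3 - <<'E'
from h import *
import cv2
a={"scene":[(194,167),(271,198),(261,161),(240,190)],"side":[(270,223),(341,218),(320,168),(283,190)]}
for n in a:
    for uv in a[n]: print(n,uv,atz(n,uv,0.045).round(3))
a=cv2.imread("pics/scene0.png")[130:310,110:310];b=cv2.imread("pics/side0.png")[100:280,150:350]
cv2.imwrite("pics/c0.png",np.hstack([cv2.resize(x,(400,360),interpolation=cv2.INTER_CUBIC) for x in (a,b)]))
E
```

```text
scene (194, 167) [ 0.474 -0.239  0.045]
scene (271, 198) [ 0.406 -0.013  0.045]
scene (261, 161) [ 0.328 -0.119  0.045]
scene (240, 190) [ 0.443 -0.09   0.045]
side (270, 223) [0.408 0.002 0.045]
side (341, 218) [ 0.302 -0.115  0.045]
side (320, 168) [ 0.435 -0.216  0.045]
side (283, 190) [ 0.453 -0.096  0.045]
```

View pics/c0.png

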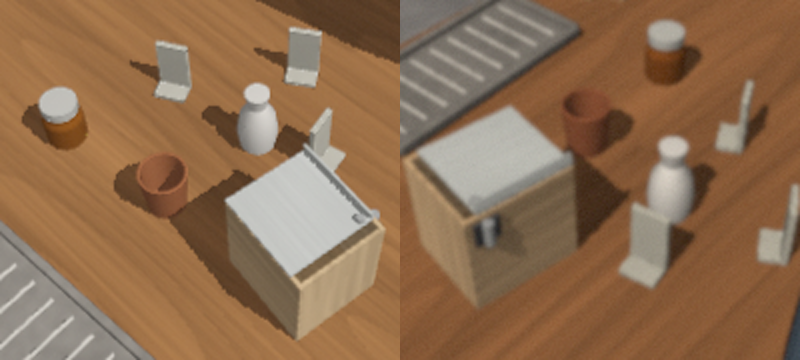

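Look-alikes: tiles at scene (194,167), (261,161) and (271,198). They lie at y ≈ -0.23, -0.12 and -0.01, so the wanted one, farthest right, is scene (194,167) / side (320,168). The white object at (238,190) is the vase. Next I fit the poses to the masks.

```bash
cat > fit.py <<'E'
from h import *
import cv2
from scipy.optimize import minimize
def bx(x0,x1,y0,y1,z0,z1): return np.array([[x,y,z] for x in(x0,x1) for y in(y0,y1) for z in(z0,z1)])/1000.
TILE=[bx(-4,4,-22.5,22.5,0,85),bx(-4,30,-22.5,22.5,0,8)]
BOX=[bx(-60,60,-67,67,0,138),bx(-60.,-56,-68,43,135,150)]
LID=[bx(-60,57.5,-68,49,135,138),bx(-60,-56,-68,43,135,150)]
S=4
def world(parts,p):
    c,s=np.cos(p[2]),np.sin(p[2]);M=np.array([[c,-s,0],[s,c,0],[0,0,1]])
    return [q@M.T+[p[0],p[1],0] for q in parts]
def sil(n,parts,p,s=None):
    m=np.zeros((384*S,512*S),np.uint8)
    for q in world(parts,p):
        h=cv2.convexHull(((proj(n,q,s)+.5)*S).astype(np.float32)).round().astype(np.int32)
        cv2.fillConvexPoly(m,h,1)
    return m>0
def cost(p,parts,masks,st):
    e=0
    for n,m in masks.items():
        a=sil(n,parts,p,st.get(n));e+=1-(a&m).sum()/(a|m).sum()
    return e
def fit(parts,masks,inits,st={}):
    M={n:np.kron(m,np.ones((S,S),np.uint8))>0 for n,m in masks.items()}
    best=None
    for p in inits:
        sx=np.array([p]+[np.add(p,d) for d in([.012,0,0],[0,.012,0],[0,0,.25])])
        r=minimize(cost,p,args=(parts,M,st),method="Nelder-Mead",options=dict(initial_simplex=sx,maxiter=90,xatol=1e-4,fatol=1e-4))
        if best is None or r.fun<best.fun: best=r
    return best
E
cat > m.py <<'E'
from fit import *
s0=eyes.snapshot("scene");
def pick(n,t,uv): return min(eyes.masks_of(n,t),key=lambda m:np.hypot(*(np.array(m["position"])-uv)))["region"]
T={"scene":pick("scene","tile",(194,167))};B={"scene":pick("scene","box",(261,248))};L={"scene":pick("scene","lid",(259,234))}
J=pick("scene","jar",(142,189))
eyes.snapshot("side")
T["side"]=pick("side","tile",(320,168));B["side"]=pick("side","box",(199,204));L["side"]=pick("side","lid",(198,179))
np.savez("masks.npz",**{k+n:v for k,d in dict(T=T,B=B,L=L).items() for n,v in d.items()})
r=fit(TILE,T,[(.455,-.228,a) for a in(0,.5,1,-.5,1.5)]);print("tile",r.x.round(4),np.degrees(r.x[2]).round(1),r.fun)
c=atz("scene",(261,240),.1);print(c)
b=fit(BOX,B,[(c[0],c[1],a) for a in(-.4,0,.4)]);print("box",b.x.round(4),np.degrees(b.x[2]).round(1),b.fun)
l=fit(LID,L,[tuple(b.x)]);print("lid",l.x.round(4),np.degrees(l.x[2]).round(1),l.fun)
print("jar",atz("scene",(142,189),.037),"cup",atz("side",(245,159),.035),atz("scene",(192,224),.035))
out=[]
for n,(x,y,w) in dict(scene=(110,130,200),side=(150,100,200)).items():
    im=np.ascontiguousarray(eyes.snapshot(n)[:,:,::-1]);im=cv2.resize(im,None,fx=4,fy=4,interpolation=cv2.INTER_CUBIC)
    for parts,p,col in((TILE,r.x,(0,0,255)),(BOX,b.x,(0,255,0)),(LID,b.x,(255,0,0))):
        cs,_=cv2.findContours(sil(n,parts,p).astype(np.uint8),cv2.RETR_EXTERNAL,cv2.CHAIN_APPROX_NONE);cv2.drawContours(im,cs,-1,col,1)
    out.append(cv2.resize(im[y*4:(y+w)*4,x*4:(x+w)*4],(400,400),interpolation=cv2.INTER_AREA))
cv2.imwrite("pics/fit1.png",np.hstack(out))
E
python3 m.py
```

```text
tile [ 0.4556 -0.2495  0.4865] 27.9 0.21192445957492367
[0.54364225 0.07444185 0.1       ]
box [ 0.5532  0.0837 -0.1466] -8.4 0.053875967070516895
lid [ 0.5554  0.0841 -0.1589] -9.1 0.08717369447833323
jar [ 0.61916613 -0.28742644  0.037     ] cup [ 0.60255146 -0.12385298  0.035     ] [ 0.60024033 -0.10810958  0.035     ]
```

View pics/fit1.png

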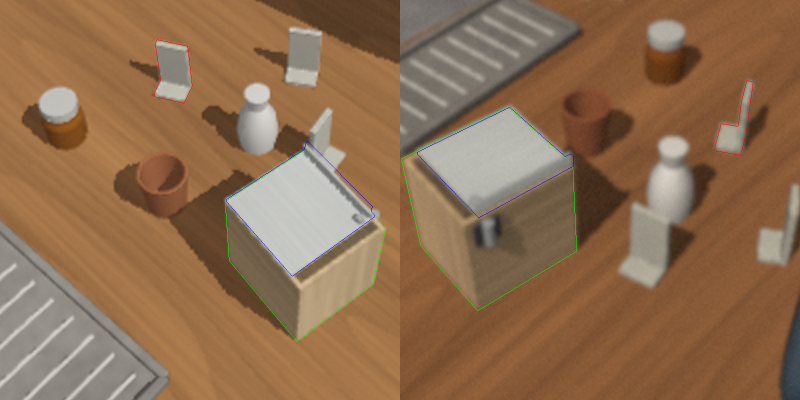

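The overlays match: tile outline at crop (172,70) and (735,115), and the box with its pin at the front left. First I move above the tile.

```bash
cat > go.py <<'E'
from h import *
def delta(x,y,z,yaw,s=None):
    s=s or manip.state();Rm=R.from_rotvec(s["eef_rot"]).as_matrix()
    d=Rm.T@(np.array([x,y,z])-s["eef_pos"]);cy=np.degrees(np.arctan2(Rm[1,0],Rm[0,0]))
    t=(cy-yaw+180)%360-180   # + turn = clockwise from above
    print("delta",d.round(4),"turn",round(t,2),"pos",s["eef_pos"].round(4),"yaw",round(cy,2),"q",s["q"].round(3),"t",s["time_s"]);return d,t
E
python3 - <<'E'
from go import *
delta(.4523,-.2433,.40,117.9)
delta(.4523,-.2433,.40,-62.1)
E
```

```text
delta [ 0.3388 -0.139   0.0047] turn -97.46 pos [ 0.1834 -0.4919  0.4047] yaw 20.44 q [-1.214  0.238 -0.013  1.319 -0.     1.571] t 1.25
delta [ 0.3388 -0.139   0.0047] turn 82.54 pos [ 0.1834 -0.4919  0.4047] yaw 20.44 q [-1.214  0.238 -0.013  1.319 -0.     1.571] t 1.25
```

Request:
{"name": "play_rows", "arguments": {"deltas": [[0.04,-0.017,0,0],[0.08,-0.034,0,0],[0.12,-0.05,0,0],[0.16,-0.066,0,0],[0.2,-0.083,0,0]], "grip": 0}}

```text
time_s: 1.75
eef_pos: [0.3428, -0.343, 0.4048]
eef_rot: [3.092, 0.557, 0.0]
ft_force: [0.5, 0.1, 0.8]
opening: 0.0859
gripper_force: 0.0
```

```bash
python3 -c "
from go import *
delta(.4523,-.2433,.40,117.9)"
```

```text
delta [ 0.1374 -0.0553  0.0049] turn -97.48 pos [ 0.3428 -0.343   0.4048] yaw 20.42 q [-0.786  0.169 -0.102  1.299  0.     1.999] t 1.75
```

Request:
{"name": "play_rows", "arguments": {"deltas": [[0.02,-0.008,0,-8.5],[0.045,-0.018,0,-17],[0.07,-0.028,0.002,-25.5],[0.095,-0.038,0.003,-34],[0.12,-0.048,0.004,-42.5],[0.1374,-0.0553,0.005,-51],[0.1374,-0.0553,0.005,-59.5],[0.1374,-0.0553,0.005,-68],[0.1374,-0.0553,0.005,-76.5],[0.1374,-0.0553,0.005,-85],[0.1374,-0.0553,0.005,-93],[0.1374,-0.0553,0.005,-97.5],[0.1374,-0.0553,0.005,-97.5]]}}

```text
time_s: 3.05
eef_pos: [0.4512, -0.2445, 0.3997]
eef_rot: [-1.618, -2.693, -0.0]
ft_force: [-0.2, -0.5, 1.2]
opening: 0.0854
gripper_force: 0.0
```

```bash
cat > w.py <<'E'
from fit import *
from go import delta
s=manip.state();im=eyes.snapshot("wrist")
uv=proj("wrist",[.4556,-.2495,.04],s)[0];print("exp",uv)
d=np.load("masks.npz")
for m in eyes.masks_of("wrist","tile"): print(round(m["confidence"],2),np.round(m["position"]),m["region"].sum())
m=min(eyes.masks_of("wrist","tile"),key=lambda m:np.hypot(*(np.array(m["position"])-uv)))
r=fit(TILE,{"wrist":m["region"]},[(.4556,-.2495,.487)],{"wrist":s});print("wrist only",r.x.round(4),np.degrees(r.x[2]).round(1),r.fun)
r2=fit(TILE,{"wrist":m["region"],"scene":d["Tscene"],"side":d["Tside"]},[tuple(r.x)],{"wrist":s});print("all",r2.x.round(4),np.degrees(r2.x[2]).round(1),r2.fun)
im=cv2.resize(np.ascontiguousarray(im[:,:,::-1]),None,fx=4,fy=4,interpolation=cv2.INTER_CUBIC)
for p,col in((r.x,(0,0,255)),((.4556,-.2495,.487),(0,255,0))):
    cs,_=cv2.findContours(sil("wrist",TILE,p,s).astype(np.uint8),cv2.RETR_EXTERNAL,cv2.CHAIN_APPROX_NONE);cv2.drawContours(im,cs,-1,col,1)
u,v=(uv*4).astype(int);cv2.imwrite("pics/w1.png",im[max(0,v-300):v+300,max(0,u-400):u+400])
o=r.x;delta(*(o[:2]+.007*np.array([-np.sin(o[2]),np.cos(o[2])])),.236,np.degrees(o[2])+90)
E
python3 w.py
```

```text
exp [256.8423412  173.46128582]
0.69 [263. 170.] 1241
0.6 [457.  20.] 5473
0.58 [195.  26.] 1679
wrist only [ 0.4531 -0.2499  0.503 ] 28.8 0.05020070370186824
all [ 0.4541 -0.2494  0.4989] 28.6 0.38165807127251583
delta [ 0.0013 -0.001   0.1637] turn -1.01 pos [ 0.4512 -0.2445  0.3997] yaw 117.81 q [-0.497  0.22  -0.051  1.3    0.     0.589] t 3.2
```

View pics/w1.png

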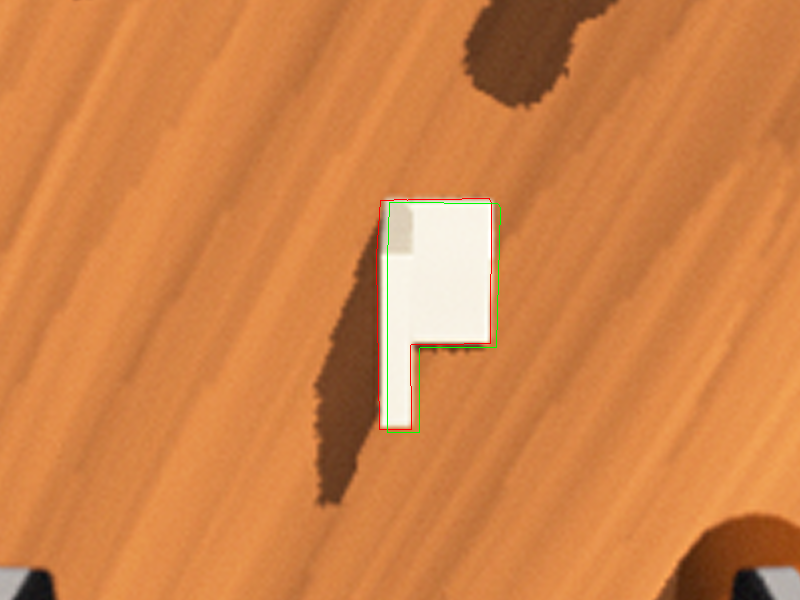

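The red wrist-fit outline matches the tile at crop (435,315), the L-shape with its foot to the right. I descend and grasp it near the top.

Request:
{"name": "play_rows", "arguments": {"deltas": [[0.0007,-0.0005,0.03,-0.5],[0.0013,-0.001,0.065,-1],[0.0013,-0.001,0.1,-1],[0.0013,-0.001,0.13,-1],[0.0013,-0.001,0.15,-1],[0.0013,-0.001,0.16,-1],[0.0013,-0.001,0.1637,-1],[0.0013,-0.001,0.1637,-1]]}}

```text
time_s: 4.0
eef_pos: [0.4499, -0.2439, 0.2363]
eef_rot: [1.596, 2.706, 0.0]
ft_force: [-0.2, -0.3, 0.5]
opening: 0.085
gripper_force: 0.0
```

Request:
{"name": "play_rows", "arguments": {"deltas": [[0,0,0,0],[0,0,0,0],[0,0,0,0],[0,0,0,0],[0,0,0,0],[0,0,0,0],[0,0,0,0],[0,0,0,0],[0,0,0,0],[0,0,0,0]], "grip": 1, "grip_force": 40}}

```text
time_s: 5.0
eef_pos: [0.4499, -0.2438, 0.2362]
eef_rot: [1.596, 2.706, 0.0]
ft_force: [-0.2, 1.1, 5.6]
opening: 0.0072
gripper_force: 41.8
```

```bash
python3 -c "
from go import *
s=manip.state();print(s['ft_force'],s['ft_torque'],s['opening'],s['gripper_force'])
delta(.4512,-.2445,.236,118.8)"
```

```text
[-0.1758977   1.10348815  5.58603253] [ 0.19595599 -0.16405453  0.017106  ] 0.0071966786375069315 41.759623289108276
delta [-0.0012  0.0008  0.0002] turn 0.15 pos [ 0.4499 -0.2438  0.2362] yaw 118.95 q [-0.497  0.332 -0.343  0.896  0.     0.569] t 5.0
```

Request:
{"name": "play_rows", "arguments": {"deltas": [[0,0,-0.001,0],[0,0,-0.004,0],[0,0,-0.01,0],[0,0,-0.03,0],[0,0,-0.06,0],[0,0,-0.09,0],[0,0,-0.12,0],[0,0,-0.14,0],[0,0,-0.15,0],[0,0,-0.15,0]]}}

```text
time_s: 6.0
eef_pos: [0.4499, -0.2439, 0.3871]
eef_rot: [1.595, 2.704, 0.0]
ft_force: [1.0, -0.2, -0.8]
opening: 0.0073
gripper_force: 40.9
```

```bash
cat > lift.py <<'E'
from fit import *
s=manip.state();print(s["eef_pos"],s["ft_force"],s["opening"],s["gripper_force"])
dz=.15
out=[]
N=[q+[0,0,dz] for q in TILE]
for n,w in (("scene",(420,300)),("side",(420,300)),("wrist",(0,0))):
    im=eyes.snapshot(n);p=(.4531,-.2499,.503)
    im=cv2.resize(np.ascontiguousarray(im[:,:,::-1]),None,fx=4,fy=4,interpolation=cv2.INTER_CUBIC)
    cs,_=cv2.findContours(sil(n,N,p,s).astype(np.uint8),cv2.RETR_EXTERNAL,cv2.CHAIN_APPROX_NONE)
    cv2.drawContours(im,cs,-1,(0,0,255),1)
    u,v=(proj(n,[.4531,-.2499,dz+.04],s)[0]*4).astype(int);u=np.clip(u,133,2048-133);v=np.clip(v,200,1536-200)
    out.append(cv2.resize(im[v-200:v+200,u-133:u+133],(266,400)))
cv2.imwrite("pics/lift.png",np.hstack(out))
E
python3 lift.py
```

```text
[ 0.44985987 -0.2439126   0.3870747 ] [ 1.04306806 -0.24542955 -0.82877935] 0.0072612513331920415 40.93538045883179
```

View pics/lift.png

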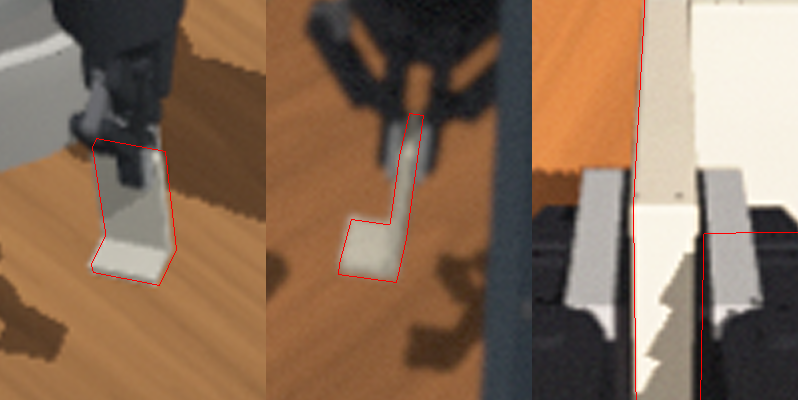

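The tile is held as planned, with overlays within about 1–2 mm. In the wrist view the pads are at crop (600,240) and (730,240), with the slab between them. Next is the pre-push pose.

```bash
cat > tb.py <<'E'
from go import *
BOXP=(.5535,.0838,-8.5)
def tb(xb,yb,under,yaw=0):
    "tile origin (mm) in the box, underside height mm -> deltas"
    b=np.radians(BOXP[2]);c,s_=np.cos(b),np.sin(b)
    xb,yb=np.array([xb,yb])/1000
    a=b+np.radians(yaw);o=np.array([BOXP[0]+c*xb-s_*yb,BOXP[1]+s_*xb+c*yb])+.0068*np.array([-np.sin(a),np.cos(a)])
    return delta(*o,under/1000+.2362,BOXP[2]+yaw+90)
E
python3 -c "
from tb import *
tb(-112,-40,165)"
```

```text
delta [ 0.278   0.1404 -0.0161] turn 37.44 pos [ 0.4494 -0.2437  0.3848] yaw 118.94 q [-0.497  0.223 -0.085  1.265  0.     0.569] t 6.15
```

Request:
{"name": "play_rows", "arguments": {"deltas": [[0.01,0.005,-0.003,2],[0.03,0.015,-0.008,5],[0.055,0.028,-0.016,9],[0.085,0.043,-0.016,13],[0.115,0.058,-0.016,17],[0.145,0.073,-0.016,21],[0.175,0.088,-0.016,25],[0.205,0.103,-0.016,29],[0.235,0.119,-0.016,33],[0.26,0.131,-0.016,36],[0.273,0.138,-0.016,37.4],[0.278,0.1404,-0.016,37.4],[0.278,0.1404,-0.016,37.4],[0.278,0.1404,-0.016,37.4]]}}

```text
time_s: 7.55
eef_pos: [0.438, 0.0669, 0.4015]
eef_rot: [-2.379, -2.052, 0.001]
ft_force: [-0.2, -0.4, -0.8]
opening: 0.0073
gripper_force: 40.9
```

```bash
cat > wb.py <<'E'
from fit import *
from tb import tb
s=manip.state();im=eyes.snapshot("wrist");d=np.load("masks.npz")
b0=(.5535,.0838,np.radians(-8.5))
for t in("box","lid"):
    for m in eyes.masks_of("wrist",t): print(t,round(m["confidence"],2),np.round(m["position"]),m["region"].sum())
ml=eyes.masks_of("wrist","lid")
im=cv2.resize(np.ascontiguousarray(im[:,:,::-1]),None,fx=4,fy=4,interpolation=cv2.INTER_CUBIC)
for parts,col in((BOX,(0,255,0)),(LID,(255,0,0))):
    cs,_=cv2.findContours(sil("wrist",parts,b0,s).astype(np.uint8),cv2.RETR_EXTERNAL,cv2.CHAIN_APPROX_NONE);cv2.drawContours(im,cs,-1,col,3)
cv2.imwrite("pics/wb.png",cv2.resize(im,(800,600),interpolation=cv2.INTER_AREA))
tb(-112,-40,165)
for i in range(3): print(manip.state()["eef_pos"],manip.state()["ft_force"]); eyes.masks_of("wrist","lid")
E
python3 wb.py
```

```text
box 0.63 [367. 147.] 21564
lid 0.96 [374. 161.] 15935
delta [ 0.0008 -0.0004  0.0008] turn -0.02 pos [0.4381 0.0667 0.402 ] yaw 81.48 q [ 0.151  0.099 -0.194  1.278 -0.     1.871] t 7.75
[0.43811991 0.06671617 0.40197108] [-0.33827531 -0.27538582 -0.86642298]
[0.43808947 0.06682594 0.40200647] [ 0.01805484  0.28920042 -0.53456346]
[0.43809581 0.06691824 0.4020534 ] [-0.3638605   0.03255152 -2.0081078 ]
```

View pics/wb.png

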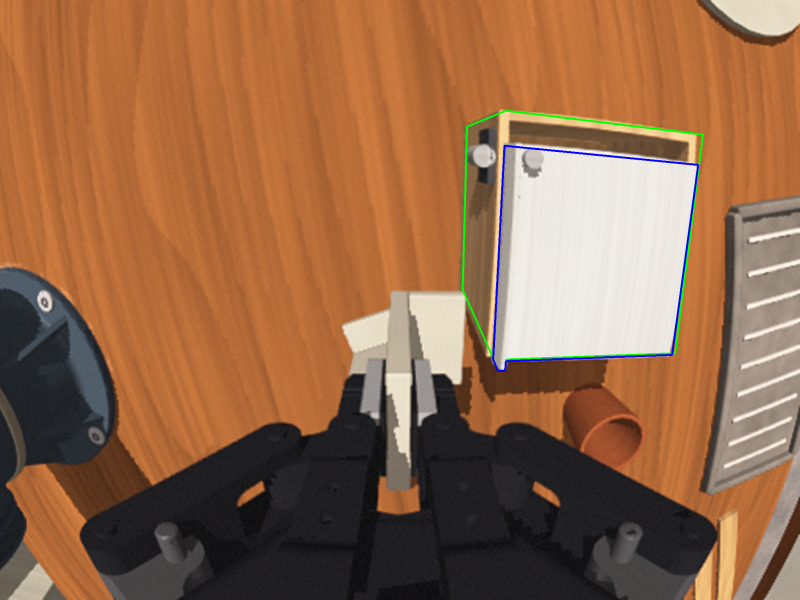

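The wrist view confirms the box fit (outline on the box, flange at about (500,260)). It also shows a pin knob at (482,155), a rivet on the cover at (534,160), and the toe at (465,330), about 20 mm short of the flange. I go down to push height.

Request:
{"name": "play_rows", "arguments": {"deltas": [[0,0,0.005,0],[0,0,0.014,0],[0,0,0.022,0],[0,0.003,0.0265,0],[0,0.007,0.0275,0],[0,0.011,0.0275,0],[0,0.014,0.0275,0],[0,0.015,0.0275,0],[0,0.015,0.0275,0]]}}

```text
time_s: 8.8
eef_pos: [0.4531, 0.0652, 0.3746]
eef_rot: [-2.379, -2.051, -0.0]
ft_force: [-0.3, 0.4, -1.8]
opening: 0.0068
gripper_force: 40.8
```

Run:
```python
from tb import *
b=np.radians(-8.5);M=np.array([[np.cos(b),-np.sin(b)],[np.sin(b),np.cos(b)]])
s=dict(eef_pos=np.array([.4381,.0667,.402]),eef_rot=np.array([-2.379,-2.052,.001]))
for uv in((482,155),(534,160)):
    w=atz("wrist",(uv[0]*.64,uv[1]*.64),.15,s);print(uv,((w[:2]-BOXP[:2])@M*1000).round(0))
tb(-97,-40,138)
print(manip.state()["ft_force"])
```

```text
(482, 155) [-73.  43.]
(534, 160) [-47.  42.]
delta [ 0.     -0.0005  0.0004] turn 0.04 pos [0.4531 0.0652 0.3746] yaw 81.54 q [ 0.143  0.136 -0.221  1.213  0.     1.861] t 8.8
[-0.27756569  0.38360661 -1.79467112]
```

Request:
{"name": "play_rows", "arguments": {"deltas": [[0,0.002,0,0],[0,0.004,0,0],[0,0.006,0,0],[0,0.008,0,0],[0,0.01,0,0],[0,0.012,0,0],[0.001,0.015,0,0],[0.001,0.018,0,0]]}}

```text
time_s: 9.6
eef_pos: [0.471, 0.0636, 0.3744]
eef_rot: [-2.379, -2.052, 0.0]
ft_force: [-1.0, 0.3, -0.5]
opening: 0.0071
gripper_force: 40.8
```

```bash
cat > look.py <<'E'
import sys
from tb import *
import cv2
for n in("side","wrist"):
    im=eyes.snapshot(n)[:,:,::-1]; im=im[110:300,110:350] if n=="side" else im[40:260,200:460]
    cv2.imwrite(f"pics/{sys.argv[1]}_{n}.png",cv2.resize(im,(400,int(400*im.shape[0]/im.shape[1])),interpolation=cv2.INTER_CUBIC))
a=[cv2.imread(f"pics/{sys.argv[1]}_{n}.png") for n in("side","wrist")];h=min(x.shape[0] for x in a)
cv2.imwrite(f"pics/{sys.argv[1]}.png",np.hstack([x[:h] for x in a]))
s=manip.state();print(s["ft_force"].round(2),s["opening"],s["gripper_force"])
tb(2,18,138)
E
python3 look.py p1
```

```text
[-0.98 -0.43 -0.21] 0.006995241873399167 40.857054591178894
delta [0.0569 0.0804 0.0002] turn 0.04 pos [0.4712 0.0636 0.3744] yaw 81.54 q [ 0.134  0.167 -0.185  1.219  0.     1.853] t 9.7
```

View pics/p1.png

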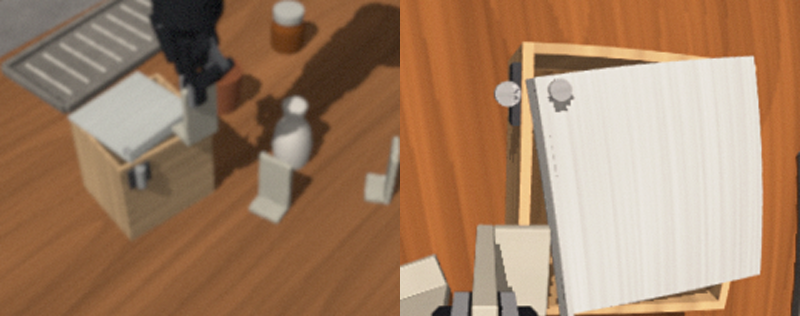

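The cover is swinging: the toe is against the flange at wrist crop (548,240) and the lid is clearly rotated. I continue pushing.

Request:
{"name": "play_rows", "arguments": {"deltas": [[0.0005,0.003,0,0],[0.001,0.0065,0,0],[0.0025,0.0105,0,0],[0.004,0.015,0,0],[0.0055,0.0195,0,0],[0.007,0.024,0,0],[0.009,0.0285,0,0],[0.0115,0.033,0,0],[0.014,0.0375,0,0],[0.0165,0.042,0,0],[0.0185,0.046,0,0],[0.021,0.0505,0,0],[0.0245,0.0545,0,0],[0.028,0.0585,0,0],[0.031,0.062,0,0],[0.034,0.065,0,0],[0.037,0.0685,0,0],[0.0395,0.071,0,0],[0.0415,0.073,0,0],[0.0425,0.074,0,0]]}}

```text
time_s: 11.7
eef_pos: [0.5505, 0.0949, 0.3745]
eef_rot: [-2.379, -2.052, -0.0]
ft_force: [-2.6, -1.6, -0.7]
opening: 0.0071
gripper_force: 40.8
```

Request:
{"name": "play_rows", "arguments": {"deltas": [[0.002,0.002,0,0],[0.004,0.004,0,0],[0.0065,0.0055,0,0],[0.009,0.0065,0,0],[0.0115,0.0065,0,0],[0.0135,0.0065,0,0],[0.0145,0.0065,0,0],[0.0145,0.0065,0,0]]}}

```text
time_s: 12.5
eef_pos: [0.559, 0.1083, 0.3746]
eef_rot: [2.379, 2.052, 0.001]
ft_force: [0.9, -2.0, -2.4]
opening: 0.0074
gripper_force: 40.8
```

```bash
python3 look.py p2
```

```text
[ 0.07 -1.26 -1.77] 0.0073248273453651045 40.82682967185974
delta [-0.      0.0002  0.0004] turn 0.05 pos [0.5589 0.1081 0.3746] yaw 81.55 q [ 0.191  0.325  0.031  1.277 -0.     1.909] t 12.6
```

View pics/p2.png

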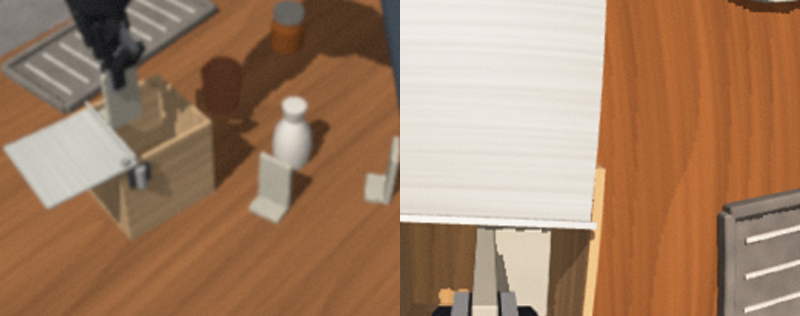

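The cover is open to about 1.55 rad: the flange line at wrist crop (500,225) runs along the tile's left edge, and the mouth is clear. I lower the tile.

Request:
{"name": "play_rows", "arguments": {"deltas": [[0,0,0.002,0],[0,0,0.006,0],[0,0,0.011,0],[0,0,0.016,0],[0,0,0.021,0],[0,0,0.026,0],[0,0,0.031,0],[0,0,0.036,0],[0,0,0.04,0],[0,0,0.043,0],[0,0,0.045,0],[0,0,0.045,0]]}}

```text
time_s: 13.8
eef_pos: [0.5588, 0.1081, 0.3292]
eef_rot: [-2.379, -2.051, 0.001]
ft_force: [-0.5, -1.7, -1.9]
opening: 0.0068
gripper_force: 40.8
```

Request:
{"name": "play_rows", "arguments": {"deltas": [[0,0,0.002,0],[0,0,0.005,0],[0,0,0.009,0],[0,0,0.013,0],[0,0,0.017,0],[0,0,0.021,0],[0,0,0.024,0],[0,0,0.026,0],[0,0,0.026,0]]}}

```text
time_s: 14.7
eef_pos: [0.5588, 0.1081, 0.3031]
eef_rot: [-2.379, -2.051, 0.001]
ft_force: [-0.2, -1.8, -2.1]
opening: 0.0068
gripper_force: 40.8
```

```bash
python3 look.py p3
```

```text
[-1.33 -2.74 -2.47] 0.00745070054977574 40.80290079116821
delta [-0.      0.0004 -0.0709] turn 0.05 pos [0.5587 0.1081 0.3033] yaw 81.55 q [ 0.191  0.364 -0.099  1.108  0.     1.909] t 14.8
```

View pics/p3.png

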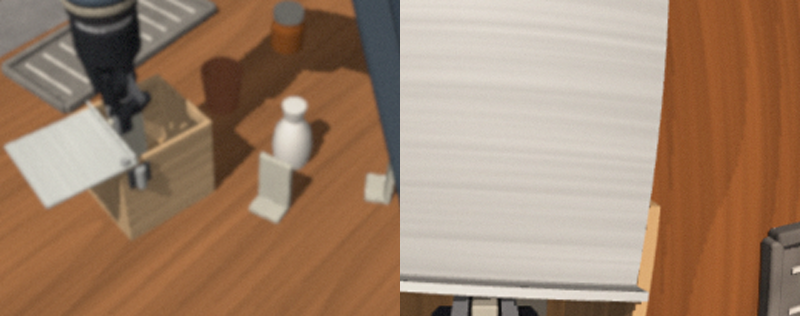

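Underside is at 67 mm, with the fingers past the flange and no contact. I go to 50 mm, then feel for the board.

Request:
{"name": "play_rows", "arguments": {"deltas": [[0,0,0.002,0],[0,0,0.004,0],[0,0,0.006,0],[0,0,0.008,0],[0,0,0.01,0],[0,0,0.012,0],[0,0,0.014,0],[0,0,0.0155,0],[0,0,0.0165,0],[0,0,0.0165,0]]}}

```text
time_s: 15.8
eef_pos: [0.5587, 0.1081, 0.2865]
eef_rot: [-2.379, -2.051, 0.001]
ft_force: [0.2, -2.1, -6.1]
opening: 0.0069
gripper_force: 42.3
```

Request:
{"name": "play_rows", "arguments": {"deltas": [[0,0,0.0005,0],[0,0,0.001,0],[0,0,0.0015,0],[0,0,0.0015,0]]}}

```text
time_s: 16.2
eef_pos: [0.5589, 0.1081, 0.2857]
eef_rot: [2.379, 2.052, 0.001]
ft_force: [-0.9, -1.7, 0.2]
opening: 0.0072
gripper_force: 41.9
```

```bash
cat > rd.py <<'E'
from tb import *
for i in range(6):
    s=manip.state();print(s["ft_force"].round(2),s["ft_torque"].round(3),s["eef_pos"].round(4),s["gripper_force"].round(1));eyes.snapshot("wrist")
E
python3 rd.py; python3 look.py p4
```

```text
[ 0.86 -2.35  0.86] 0.0071814002028378855 41.91082569399441
delta [-0.      0.0003 -0.0885] turn 0.04 pos [0.5589 0.1081 0.2857] yaw 81.54 q [ 0.191  0.376 -0.128  1.066  0.     1.909] t 16.3Traceback (most recent call last):
  File "rd.py", line 3, in <module>
    s=manip.state();print(s["ft_force"].round(2),s["ft_torque"].round(3),s["eef_pos"].round(4),s["gripper_force"].round(1));eyes.snapshot("wrist")
                                                                                               ^^^^^^^^^^^^^^^^^^^^^^^^
AttributeError: 'float' object has no attribute 'round'
```

View pics/p4.png

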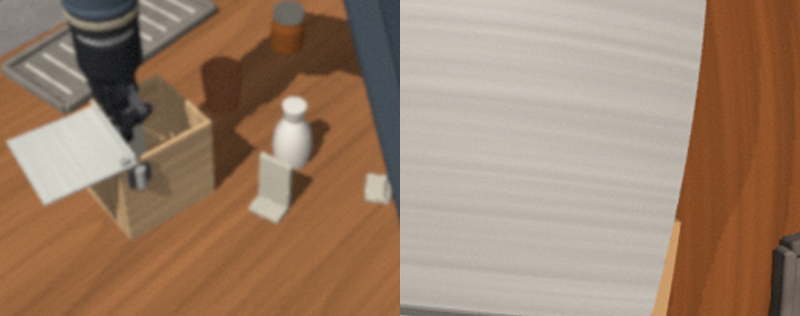

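```bash
cat > rd.py <<'E'
from tb import *
F=[];
for i in range(6):
    s=manip.state();F.append(np.r_[s["ft_force"],s["ft_torque"],s["eef_pos"]*1000,s["gripper_force"]]);eyes.snapshot("wrist")
F=np.array(F);print("fz",F[:,2].round(1));print(F.mean(0).round(2),"t",s["time_s"])
E
python3 rd.py
```

```text
fz [ 0.9  0.5 -0.2 -0.4  0.3 -0. ]
[-4.1000e-01 -1.8000e+00  1.7000e-01 -3.2000e-01  9.0000e-02 -1.0000e-02
  5.5889e+02  1.0812e+02  2.8566e+02  4.1890e+01] t 16.55
```

Request:
{"name": "play_rows", "arguments": {"deltas": [[0,0,0.0005,0],[0,0,0.001,0],[0,0,0.0013,0],[0,0,0.0013,0]]}}

```text
time_s: 17.0
eef_pos: [0.5588, 0.1081, 0.2841]
eef_rot: [-2.379, -2.052, 0.0]
ft_force: [0.7, -1.9, -0.5]
opening: 0.0069
gripper_force: 41.8
```

```bash
python3 rd.py
```

```text
fz [-0.5 -0.8  0.2  0.6 -0.1 -0.8]
[-1.0000e-02 -2.0200e+00 -2.3000e-01 -3.6000e-01  3.0000e-02 -0.0000e+00
  5.5884e+02  1.0810e+02  2.8417e+02  4.1760e+01] t 17.25
```

Request:
{"name": "play_rows", "arguments": {"deltas": [[0,0,0.0005,0],[0,0,0.001,0],[0,0,0.0014,0],[0,0,0.0014,0]]}}

```text
time_s: 17.7
eef_pos: [0.5589, 0.1081, 0.2828]
eef_rot: [-2.379, -2.051, 0.0]
ft_force: [-0.6, -1.9, -0.4]
opening: 0.0072
gripper_force: 41.8
```

Request:
{"name": "play_rows", "arguments": {"deltas": [[0,0,0.0005,0],[0,0,0.001,0],[0,0,0.0014,0],[0,0,0.0014,0]]}}

```text
time_s: 18.1
eef_pos: [0.5588, 0.1081, 0.2813]
eef_rot: [-2.379, -2.051, 0.0]
ft_force: [-0.3, -1.5, -0.2]
opening: 0.0071
gripper_force: 40.9
```

Request:
{"name": "play_rows", "arguments": {"deltas": [[0,0,0.0005,0],[0,0,0.001,0],[0,0,0.0014,0],[0,0,0.0014,0]]}}

```text
time_s: 18.5
eef_pos: [0.5588, 0.1081, 0.28]
eef_rot: [-2.379, -2.052, 0.0]
ft_force: [-0.1, -2.0, 0.5]
opening: 0.007
gripper_force: 40.8
```

Request:
{"name": "play_rows", "arguments": {"deltas": [[0,0,0.0005,0],[0,0,0.001,0],[0,0,0.0014,0],[0,0,0.0014,0]]}}

```text
time_s: 18.9
eef_pos: [0.5588, 0.1081, 0.2785]
eef_rot: [-2.379, -2.051, 0.0]
ft_force: [-0.1, -1.6, -1.4]
opening: 0.0069
gripper_force: 40.8
```

Request:
{"name": "play_rows", "arguments": {"deltas": [[0,0,0.0005,0],[0,0,0.001,0],[0,0,0.0014,0],[0,0,0.0014,0]]}}

```text
time_s: 19.3
eef_pos: [0.5588, 0.1081, 0.2771]
eef_rot: [-2.379, -2.052, 0.0]
ft_force: [-1.2, -1.9, -0.7]
opening: 0.0071
gripper_force: 40.8
```

Request:
{"name": "play_rows", "arguments": {"deltas": [[0,0,0.0005,0],[0,0,0.001,0],[0,0,0.0014,0],[0,0,0.0014,0]]}}

```text
time_s: 19.7
eef_pos: [0.5588, 0.1081, 0.2757]
eef_rot: [-2.379, -2.051, 0.0]
ft_force: [0.3, -2.1, -1.2]
opening: 0.0071
gripper_force: 40.8
```

Request:
{"name": "play_rows", "arguments": {"deltas": [[0,0,0.0005,0],[0,0,0.001,0],[0,0,0.0014,0],[0,0,0.0014,0]]}}

```text
time_s: 20.1
eef_pos: [0.5588, 0.1081, 0.2743]
eef_rot: [-2.379, -2.051, 0.0]
ft_force: [-0.2, -1.7, -0.3]
opening: 0.007
gripper_force: 40.8
```

Request:
{"name": "play_rows", "arguments": {"deltas": [[0,0,0.0005,0],[0,0,0.001,0],[0,0,0.0014,0],[0,0,0.0014,0]]}}

```text
time_s: 20.5
eef_pos: [0.5588, 0.1081, 0.2729]
eef_rot: [-2.379, -2.052, 0.0]
ft_force: [-0.3, -2.1, 1.3]
opening: 0.0069
gripper_force: 40.8
```

```bash
python3 rd.py
```

```text
fz [ 1.3  0.  -0.3 -0.6  0.1 -0.7]
[ 3.1000e-01 -1.8400e+00 -3.0000e-02 -3.1000e-01  1.0000e-02 -3.0000e-02
  5.5882e+02  1.0810e+02  2.7293e+02  4.0790e+01] t 20.75
```

Noise, no contact yet.

Request:
{"name": "play_rows", "arguments": {"deltas": [[0,0,0.0005,0],[0,0,0.001,0],[0,0,0.0014,0],[0,0,0.0014,0]]}}

```text
time_s: 21.2
eef_pos: [0.5588, 0.1081, 0.2715]
eef_rot: [-2.379, -2.051, 0.0]
ft_force: [0.2, -1.4, -0.6]
opening: 0.0072
gripper_force: 40.8
```

Request:
{"name": "play_rows", "arguments": {"deltas": [[0,0,0.0005,0],[0,0,0.001,0],[0,0,0.0014,0],[0,0,0.0014,0]]}}

```text
time_s: 21.6
eef_pos: [0.5588, 0.1081, 0.2701]
eef_rot: [-2.379, -2.051, 0.0]
ft_force: [-0.3, -2.5, -1.6]
opening: 0.0073
gripper_force: 40.8
```

Request:
{"name": "play_rows", "arguments": {"deltas": [[0,0,0.0005,0],[0,0,0.001,0],[0,0,0.0014,0],[0,0,0.0014,0]]}}

```text
time_s: 22.0
eef_pos: [0.5588, 0.1081, 0.2688]
eef_rot: [-2.379, -2.051, -0.0]
ft_force: [-0.5, -1.7, -0.1]
opening: 0.007
gripper_force: 40.8
```

Request:
{"name": "play_rows", "arguments": {"deltas": [[0,0,0.0005,0],[0,0,0.001,0],[0,0,0.0014,0],[0,0,0.0014,0]]}}

```text
time_s: 22.4
eef_pos: [0.5588, 0.1081, 0.2673]
eef_rot: [-2.379, -2.052, 0.0]
ft_force: [0.2, -2.7, 0.4]
opening: 0.007
gripper_force: 40.8
```

Request:
{"name": "play_rows", "arguments": {"deltas": [[0,0,0.0005,0],[0,0,0.001,0],[0,0,0.0014,0],[0,0,0.0014,0]]}}

```text
time_s: 22.8
eef_pos: [0.5588, 0.1081, 0.2659]
eef_rot: [-2.379, -2.051, 0.0]
ft_force: [-0.2, -1.1, -1.5]
opening: 0.007
gripper_force: 40.8
```

Request:
{"name": "play_rows", "arguments": {"deltas": [[0,0,0.0005,0],[0,0,0.001,0],[0,0,0.0014,0],[0,0,0.0014,0]]}}

```text
time_s: 23.2
eef_pos: [0.5588, 0.1081, 0.2645]
eef_rot: [-2.379, -2.051, 0.0]
ft_force: [0.3, -2.4, -0.9]
opening: 0.0071
gripper_force: 40.8
```

Request:
{"name": "play_rows", "arguments": {"deltas": [[0,0,0.0005,0],[0,0,0.001,0],[0,0,0.0014,0],[0,0,0.0014,0]]}}

```text
time_s: 23.6
eef_pos: [0.5588, 0.1081, 0.2631]
eef_rot: [-2.379, -2.052, 0.0]
ft_force: [0.1, -1.6, -0.4]
opening: 0.0072
gripper_force: 40.8
```

Request:
{"name": "play_rows", "arguments": {"deltas": [[0,0,0.0005,0],[0,0,0.001,0],[0,0,0.0014,0],[0,0,0.0014,0]]}}

```text
time_s: 24.0
eef_pos: [0.5588, 0.1081, 0.2617]
eef_rot: [-2.379, -2.052, 0.0]
ft_force: [-0.4, -2.0, -1.2]
opening: 0.0072
gripper_force: 40.8
```

Request:
{"name": "play_rows", "arguments": {"deltas": [[0,0,0.0005,0],[0,0,0.001,0],[0,0,0.0014,0],[0,0,0.0014,0]]}}

```text
time_s: 24.4
eef_pos: [0.5588, 0.1081, 0.2603]
eef_rot: [-2.379, -2.052, 0.0]
ft_force: [-0.8, -1.5, -0.2]
opening: 0.007
gripper_force: 40.8
```

Request:
{"name": "play_rows", "arguments": {"deltas": [[0,0,0.0005,0],[0,0,0.001,0],[0,0,0.0014,0],[0,0,0.0014,0]]}}

```text
time_s: 24.8
eef_pos: [0.5588, 0.1081, 0.259]
eef_rot: [-2.379, -2.052, 0.0]
ft_force: [-0.1, -1.3, -1.3]
opening: 0.0071
gripper_force: 40.8
```

Request:
{"name": "play_rows", "arguments": {"deltas": [[0,0,0.0005,0],[0,0,0.001,0],[0,0,0.0014,0],[0,0,0.0014,0]]}}

```text
time_s: 25.2
eef_pos: [0.5589, 0.1081, 0.2579]
eef_rot: [2.379, 2.052, 0.001]
ft_force: [-0.6, -1.7, 3.8]
opening: 0.0074
gripper_force: 41.5
```

```bash
python3 rd.py
```

```text
fz [3.8 3.7 3.2 4.7 3.7 4.5]
[-1.0500e+00 -2.0600e+00  3.9600e+00 -2.7000e-01  2.4000e-01 -1.0000e-02
  5.5889e+02  1.0813e+02  2.5784e+02  4.1520e+01] t 25.45
```

Board contact: fz is steady at about +4 N with the underside near 21.7 mm. I ease off slightly, then release.

Request:
{"name": "play_rows", "arguments": {"deltas": [[0,0,-0.0003,0],[0,0,-0.0005,0],[0,0,-0.0005,0],[0,0,-0.0005,0]]}}

```text
time_s: 25.9
eef_pos: [0.5589, 0.1081, 0.2581]
eef_rot: [-2.379, -2.052, -0.0]
ft_force: [-0.4, -1.5, 2.6]
opening: 0.007
gripper_force: 41.3
```

Request:
{"name": "play_rows", "arguments": {"deltas": [[0,0,0,0],[0,0,0,0],[0,0,0,0],[0,0,0,0],[0,0,0,0],[0,0,0,0],[0,0,0,0],[0,0,0,0]], "grip": 0.7}}

```text
time_s: 26.7
eef_pos: [0.5589, 0.1082, 0.2582]
eef_rot: [-2.379, -2.052, -0.0]
ft_force: [-0.2, -0.9, -0.8]
opening: 0.0254
gripper_force: 0.0
```

```bash
python3 rd.py
```

```text
fz [-0.8 -0.3 -0.6 -0.2 -0.9 -0.5]
[-6.9000e-01 -1.5200e+00 -5.3000e-01 -2.2000e-01  8.0000e-02 -5.0000e-02
  5.5886e+02  1.0812e+02  2.5814e+02  0.0000e+00] t 26.95
```

Request:
{"name": "play_rows", "arguments": {"deltas": [[0,0,-0.002,0],[0,0,-0.006,0],[0,0,-0.012,0],[0,0,-0.02,0],[0,0,-0.03,0],[0,0,-0.04,0],[0,0,-0.05,0],[0,0,-0.06,0],[0,0,-0.075,0],[0,0,-0.095,0],[0,0,-0.115,0],[0,0,-0.135,0],[0,0,-0.15,0],[0,0,-0.15,0]]}}

```text
time_s: 28.4
eef_pos: [0.5593, 0.1084, 0.4109]
eef_rot: [2.378, 2.051, 0.007]
ft_force: [1.0, 0.1, 0.2]
opening: 0.0254
gripper_force: 0.0
```

```bash
python3 look.py p5;python3 rd.py
```

```text
[-0.33 -0.26 -0.27] 0.02540970447772751 0.0
delta [-0.0002  0.0003  0.0341] turn 0.05 pos [0.5589 0.1082 0.4083] yaw 81.55 q [0.191 0.313 0.101 1.357 0.    1.909] t 28.5
fz [-0.3 -0.1 -1.  -0.5  0.2  0.3]
[ 2.0000e-02  4.0000e-02 -2.3000e-01  1.0000e-02 -0.0000e+00  1.0000e-02
  5.5872e+02  1.0815e+02  4.0750e+02  0.0000e+00] t 28.75
```

View pics/p5.png

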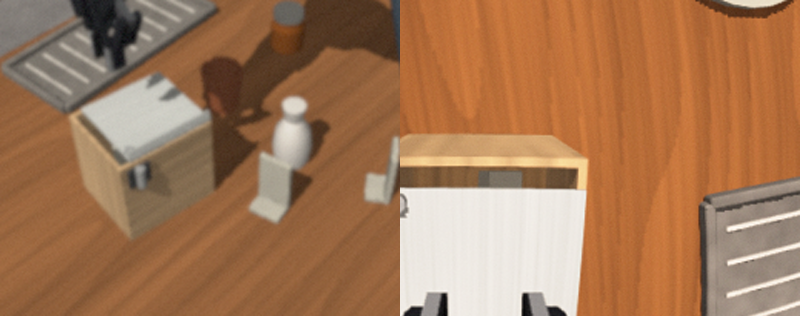

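The cover is shut square. Through the gap at wrist crop (500,180) the tile's foot shows flat on the board, and the gripper is empty and clear above the box. I hand the job in.

```bash
python3 -c "
from bench import manip
print(manip.close_job())"
```

```text
the job is handed in; nothing more can be done
None
```

The tile farthest to the robot's right is upright on the board in the drying box. The cover has sprung shut, the gripper is clear, and the job was handed in at about 29 s. The only unexplained reading was one brief 6 N force reading on the wrist as the cover slipped from the tile onto the fingers.

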